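Stand the counter things in order of height

ROBOT

A 7-joint arm with a two-finger parallel gripper is mounted at the origin on a cart in front of the work surface, level with it; the furniture and walls round the work are solid. World frame = base frame: x ahead of the robot, y to its left, z up, the work surface at z = 0. Lengths are in m, angles in rad, forces in N, time in s.
With the tool pointing down it reaches from about 0.425 to 0.925 m from the base axis. Payload 6.8 kg.
Tool frame: the origin (TCP) lies at the very end of the fingers, on their centre line; the grasp point (between the pads) lies bot.grip_point_offset behind it (bot.grip_point_offset is the distance from the TCP to the grasp point, in m); z points along the fingers, y is the line along which they close (so a half turn about z gives the same grasp; the last joint's range is limited). The gripper opens to 85 mm and grips with 20 to 120 N. Pads are 22 mm wide; open, the fingers measure 114 mm over their backs; the gripper's body (76 mm by 85 mm) begins 54 mm behind the grasp point. The pads swing forward as they close: fully open they stand 13 mm farther back than shut.
Start: joints at [-1.213, 0.477, 0.022, 1.555, -0.011, 1.109, -0.083], TCP at [0.303, 0.603, 0.192] pointing down, gripper open.
Joint ranges: [-2.96, 2.96], [-0.34, 2.1], [-1.41, 1.46], [0.24, 2.44], [-1.37, 4.51], [0.17, 1.92], [-2.96, 2.96]. Speed limits (rad/s): [2.39, 2.39, 3.14, 3.14, 3.14, 3.14, 3.14].

INTERFACE

Orientations are given as a unit quaternion [w, x, y, z].
In Python, from station import bot, imaging gives the robot as it stands. The module is installed in compiled form; this text tells all that it offers.
- The arm moves only by the tool carry_out, never from a script. Its argument "targets" is one flat list of numbers, 5 for each row, row after row: the closure in counts, from 0 (fully open) to 255 (shut), then the shift along the world's x, y, z in mm, then the turn about the world's z in degrees. A call has 1 to 20 rows; each row shifts and turns the commanded pose from where the row before left it; what a row does not reach is not made up. A row lasts 1/10 s, in which the tool goes at most 50 mm and 8.59 degrees, less where a joint would pass 70% of its speed; a pose out of reach is approached as far as the arm can. A call is refused whole if a number of a shift passes 50 or a number of a turn 8.59, either way. A call with a gripper value outside its range is refused whole. The fingers move at their own pace and stop on an object; "newtons" is the grip in N (left out, the last holds). Time passes only in rows, so rows that do not move let the fingers close. It gives the time, the measured TCP pose, the force, the opening and the grip force at its end, in the units of the state.
- bot.get_obs(): the state, without advancing time (a new reading comes with each control period).
- imaging.read_camera(name): name is "scene" or "side" or "wrist"; returns a dict with "frame" (400x640x3 uint8, red, green, blue), "fov_y" (degrees; the focal length in pixels is half the picture's height over the tangent of half this angle, whatever the lens; pixels are square), "cx", "cy" (the principal point, pixels), "pose" (4x4, takes a point from camera to world coordinates); the wrist camera has in their place "tool_from_camera" (4x4, takes a point from camera to tool coordinates, whose origin is the TCP and whose axes are the flange's). Camera axes: x right, y up, looking along -z (the intrinsics and any distortion apply to the point x, -y, -z); pixel columns grow to the right and rows downward; lengths in m; the calibration is good to about 2 mm. A picture is of the moment at which its call begins: read the wrist's pose just before it. There is no depth.
- bot.hand_in(): hands the job in; it is judged then, once.
The state is a dict: "t": time; "q": joint angles; "joint_vel": joint speeds; "joint_torque": joint torques, N m; "eef_pos": TCP position; "tool_rot": TCP orientation; "contact_force": force on the tool from outside, world axes, zero at the start; "torque": the same for the moment, N m; "gripper_width": opening from 0.0 (shut) to 1.0 (fully open); "grasp_force": force on a finger pad.
Only numpy, scipy, OpenCV 4.12 (cv2) and the standard library are available. Lean on these libraries where they do the work, as an engineer would, in place of code of your own. Each camera call takes 0.05 s, during which the arm holds its last target. There are 200 camera calls.

TASK

Tidy the counter: take the thread spool, the rubber stamp, the dropper bottle and the spray can from in front of the wooden strip and stand them upright on its four round pads, one centred on each pad, in order of height, with the tallest beside the red end stop and the shortest at the white end. Leave the tape measure that lies among them where it is, and let everything stand free at the end.

Things in the scene. Friction and masses are not known exactly. Their poses are not given: they have to be found in the camera images.
- spool_mid (a point): Sewing-thread spool, blue thread, white ends, 44 mm tall (the shortest of the four). Point at its centre, 22 mm above its foot; z up its axis. Ends 28 mm across (the lowest and highest 8 mm), waist 20 mm. About 30 g.
- stamp_mid (a point): Wooden rubber stamp, 85 mm tall (second shortest). Point half-way up on the axis of its turned handle, 42.5 mm above its foot; z up. Foot block 24 mm (x) by 52 mm (y), 22 mm high; above that the round upright handle, about 25 mm across, which is the part to hold, best 60 to 70 mm above the foot. About 60 g.
- dropper_mid (a point): Brown glass dropper bottle with a black dropper, 102 mm tall (second tallest). Point on its axis half-way up, 51 mm above its foot; z up. The round body is 33 mm across up to 70 mm above the foot, black collar and dropper above; hold it about 60 mm above the foot, so that the dropper clears the gripper. About 70 g. Rigid.
- spray_mid (a point): Blue aerosol can with a red cap, 168 mm tall (the tallest). Point on its axis half-way up, 84 mm above its foot; z up. Round body 53 mm across up to 126 mm above the foot, cap 38 mm across above that; hold it high, 115 to 150 mm above the foot, because it is taller than the room between the fingers. About 280 g. Rigid.
- pad0: Round grey felt pad with a white rim, 64 mm across, 2 mm thick, fixed to the strip; origin at the centre of its underside, 8 mm above the counter; things stand on its top, 10 mm above the counter. First pad of the row, at the end with the lower y. The four pads form one straight row, 85 mm apart, on a dark wooden strip (95 x 400 x 8 mm, fixed) that can lie anywhere in the middle of the counter, turned by up to 0.25 rad. y axis along the row toward pad3, z up.
- pad1: Round grey felt pad with a white rim, 64 mm across, 2 mm thick, fixed to the strip; origin at the centre of its underside, 8 mm above the counter; things stand on its top, 10 mm above the counter. Second of the row.
- pad2: Round grey felt pad with a white rim, 64 mm across, 2 mm thick, fixed to the strip; origin at the centre of its underside, 8 mm above the counter; things stand on its top, 10 mm above the counter. Third of the row.
- pad3: Round grey felt pad with a white rim, 64 mm across, 2 mm thick, fixed to the strip; origin at the centre of its underside, 8 mm above the counter; things stand on its top, 10 mm above the counter. Fourth of the row, at the end with the higher y.
- red_stop: Red end stop, a low bar 70 x 16 x 18 mm fixed across one end of the strip, 60 mm beyond the nearest pad's centre; a like white stop closes the other end. Either end can have the red one; the tallest thing belongs beside it. Origin at the centre of its underside.
- tape_mid (a point): Yellow rolled tape measure, 54 x 49 x 18 mm, loose, lying among the things to be moved; to be left alone. Point at its centre, 9 mm above the counter.
Mind the look-alikes: they are no part of the job. Leave any pink look-alike of the part that bears spray_mid alone.

How it is judged:
By the outcome, as a careful person would: the job done as asked, in the order asked, and still so for the second after the job is handed in, with the robot touching nothing.
It also fails if it takes over 96 s, if anything falls off the work surface, if the arm or the gripper's body presses on something with over 40 N, if the wrist force passes 120 N, or if a joint passes its speed limit or range.

## Working session

There is one attempt and no reset: what is moved stays moved. The work goes in short steps, Python scripts to look and compute and a tool call to move; the robot and the scene stay as the last step left them, time stands still between calls to the robot, and variables do not carry over. Pictures are saved under pics/ and viewed, at most 17 in all, crops included, and the job is handed in when it is done.

Besides the shell and the picture viewer there is one more tool, called after "Call:" as name(argument=value, ...), one argument or row to a line, values as JSON. carry_out: Moves the arm, as the interface text tells. Its arguments: {"type":"object","properties":{"targets":{"type":"array","items":{"type":"number"}},"newtons":{"type":"number"}},"required":["targets"]}

```bash
mkdir -p pics; python3 - <<'E'
from station import bot, imaging
import cv2,numpy as np
for n in ("scene","side"):
    r=imaging.read_camera(n); cv2.imwrite(f"pics/{n}0.png",r["frame"][:,:,::-1])
    print(n,{k:(np.round(v,4).tolist() if k=="pose" else v) for k,v in r.items() if k!="frame"})
r=imaging.read_camera("wrist");print({k:v for k,v in r.items() if k!="frame"})
o=bot.get_obs();print(o,bot.grip_point_offset)
E
```

```text
scene {'fov_y': 54.681542730908234, 'cx': 315.18450737939975, 'cy': 198.29756162120083, 'pose': [[0.8258, 0.3126, -0.4694, 0.0848], [-0.5638, 0.4775, -0.6739, -0.611], [0.0135, 0.8211, 0.5706, 0.6103], [0.0, 0.0, 0.0, 1.0]]}
side {'fov_y': 52.68400465134629, 'cx': 317.16823923291236, 'cy': 195.86459276895096, 'pose': [[0.9014, 0.3011, -0.311, 0.2222], [-0.4325, 0.5941, -0.6782, -0.6753], [-0.0194, 0.7459, 0.6658, 0.7527], [0.0, 0.0, 0.0, 1.0]]}
{'fov_y': 60.01078187969363, 'cx': 314.767049555695, 'cy': 204.478720470014, 'tool_from_camera': array([[ 6.35641411e-04,  9.51361281e-01,  3.08076791e-01,
         7.82366218e-02],
       [ 9.99999786e-01, -5.57393115e-04, -3.41989562e-04,
         8.33974519e-04],
       [-1.53635746e-04,  3.08076942e-01, -9.51361432e-01,
        -1.81709763e-01],
       [ 0.00000000e+00,  0.00000000e+00,  0.00000000e+00,
         1.00000000e+00]])}
{'t': 0.15, 'q': array([-1.21308067,  0.47763571,  0.02233334,  1.55616669, -0.01149606,
        1.10929538, -0.08307811]), 'joint_vel': array([-0.00090338, -0.00169547,  0.00020016, -0.00325126, -0.00038453,
       -0.00169697, -0.00078137]), 'joint_torque': array([ 2.95735656e-03, -5.96926582e+01,  1.61022887e+00, -2.81492865e+01,
        1.26466207e-02,  6.51567418e-03, -1.62833834e-05]), 'eef_pos': array([0.30296029, 0.60265064, 0.1915561 ]), 'tool_rot': array([-1.13020493e-04,  2.30781554e-01,  9.73005344e-01, -6.79246184e-04]), 'contact_force': array([ 0.53106811, -0.65840671,  1.50143692]), 'torque': array([ 0.02766973, -0.00737566,  0.04385046]), 'grasp_force': 0.0, 'gripper_width': 1.0003043815915365} 0.0187
```

View pics/scene0.png

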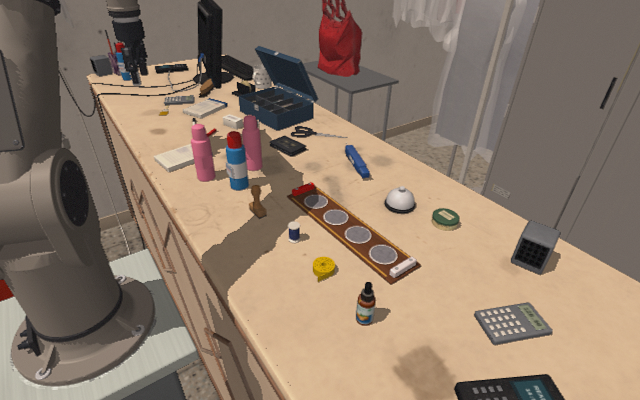

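View pics/side0.png

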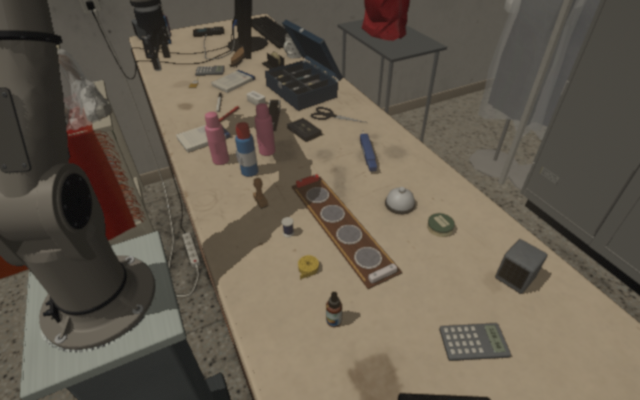

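The scene shows the strip with its red stop at the far (high-y) end (302,188) and white at (402,267). The spray can (238,165) stands between two pink cans (203,155) and (252,145); the stamp is at (258,203), the spool at (294,232), the tape at (323,267) and the dropper at (366,305). The side view agrees.

```bash
cat > h.py <<'E'
import numpy as np, cv2
from station import bot, imaging
from scipy.spatial.transform import Rotation as R
def cam(name,save=None):
    o=bot.get_obs(); r=imaging.read_camera(name)
    if name=="wrist":
        T=np.eye(4); w,x,y,z=o["tool_rot"]; T[:3,:3]=R.from_quat([x,y,z,w]).as_matrix(); T[:3,3]=o["eef_pos"]
        r["pose"]=T@r["tool_from_camera"]
    if save: cv2.imwrite(f"pics/{save}.png",r["frame"][:,:,::-1])
    return r
def ray(r,u,v):
    f=200/np.tan(np.radians(r["fov_y"])/2)
    d=r["pose"][:3,:3]@np.array([(u-r["cx"])/f,-(v-r["cy"])/f,-1]); return r["pose"][:3,3],d
def onplane(r,u,v,z):
    p,d=ray(r,u,v); return p+d*(z-p[2])/d[2]
def proj(r,P):
    f=200/np.tan(np.radians(r["fov_y"])/2)
    c=r["pose"][:3,:3].T@(np.array(P)-r["pose"][:3,3]); return r["cx"]-f*c[0]/c[2], r["cy"]+f*c[1]/c[2]
E
python3 - <<'E'
from h import *
px={"scene":dict(spool=(294,224,.044),stamp=(256,189,.08),dropper=(369,286,.102),spray=(234,135,.168),pad3=(314,201,.01),pad2=(336,217,.01),pad1=(357,235,.01),pad0=(383,255,.01),tape=(323,266,.018),pinkL=(199,127,.168),pinkR=(250,118,.168),bell=(399,190,.05)),
"side":dict(spool=(288,220,.044),stamp=(259,181,.08),dropper=(334,295,.102),spray=(243,127,.168),pad3=(317,195,.01),pad2=(332,214,.01),pad1=(348,235,.01),pad0=(368,258,.01),tape=(308,265,.018),pinkL=(212,115,.168),pinkR=(264,107,.168),bell=(399,190,.05))}
for n in px:
    r=cam(n)
    for k,(u,v,z) in px[n].items(): print(n,k,np.round(onplane(r,u,v,z)[:2],3))
E
```

```text
scene spool [ 0.45  -0.002]
scene stamp [0.421 0.129]
scene dropper [ 0.43  -0.283]
scene spray [0.435 0.266]
scene pad3 [0.569 0.089]
scene pad2 [0.576 0.   ]
scene pad1 [ 0.576 -0.084]
scene pad0 [ 0.58  -0.171]
scene tape [ 0.443 -0.131]
scene pinkL [0.376 0.362]
scene pinkR [0.519 0.343]
scene bell [ 0.752 -0.039]
side spool [ 0.45  -0.002]
side stamp [0.426 0.132]
side dropper [ 0.433 -0.281]
side spray [0.437 0.263]
side pad3 [0.57  0.085]
side pad2 [ 0.573 -0.001]
side pad1 [ 0.574 -0.085]
side pad0 [ 0.581 -0.17 ]
side tape [ 0.444 -0.132]
side pinkL [0.378 0.365]
side pinkR [0.525 0.339]
side bell [ 0.753 -0.036]
```

Call:
carry_out(
  targets=[0, 0, 0, 44, 0, 0, 0, 0, 44, 0, 0, 15, -38, 0, -7, 0, 15, -38, 0, -7, 0, 15, -38, 0, -7, 0, 15, -38, 0, -7, 0, 15, -38, 0, -7, 0, 15, -38, 0, -7, 0, 15, -38, 0, -7, 0, 15, -38, 0, -7, 0, 13, -34, 0, -7, 0, 0, 0, 0, 0, 0, 0, 0, 0, 0],
  newtons=50,
)

```text
t: 1.55
eef_pos: [0.4363, 0.2646, 0.2805]
tool_rot: [-0.0, 0.706, 0.709, 0.0]
contact_force: [-0.7, 0.8, 0.1]
gripper_width: 1.002
grasp_force: 0.0
```

```bash
python3 - <<'E'
from h import *
o=bot.get_obs();print(o["eef_pos"],o["tool_rot"],o["q"])
r=cam("wrist","w1")
for k,p in dict(top=(.436,.2645,.168),tcp=o["eef_pos"]).items(): print(k,proj(r,p))
E
```

```text
[0.43633729 0.26458514 0.28050586] [-2.13637975e-04  7.05546019e-01  7.08664022e-01  2.70484324e-04] [-0.96810705  0.11958615  0.33427942  1.84823521 -0.04288764  1.18018627
 -0.61531367]
top (np.float64(313.08493575124), np.float64(187.52773204851502))
tcp (np.float64(312.94297232618885), np.float64(238.79323572889427))
```

View pics/w1.png

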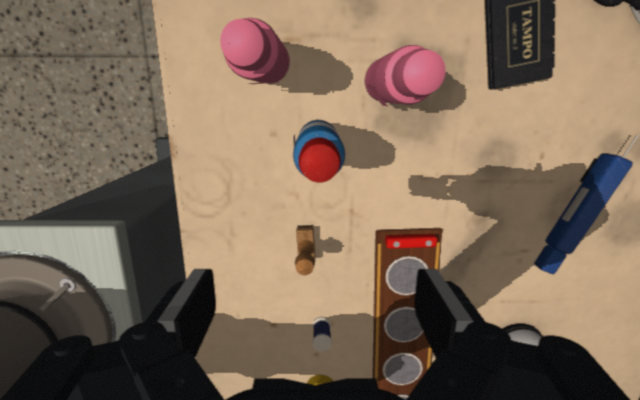

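Wrist view: red cap top at (320,160), stamp handle top at (304,265), spool top at (322,340), pads at (407,275), (404,323), (402,368), and the red stop at (413,242). I'll compare these with the fixed cameras.

```bash
python3 - <<'E'
from h import *
r=cam("wrist"); im=cv2.cvtColor(r["frame"],cv2.COLOR_RGB2HSV)
m=((im[...,0]<5)|(im[...,0]>175))&(im[...,1]>190)&(im[...,2]>110); m=m.astype(np.uint8)
n,l,s,c=cv2.connectedComponentsWithStats(m)
for i in range(1,n):
    if s[i,4]>100: print(s[i],c[i], onplane(r,*c[i],.165)[:2])
for k,(u,v,z) in dict(cap=(320,160,.168),pinkR=(418,72,.168),pinkL=(243,42,.168),stamp=(304,265,.085),spool=(322,342,.044),pad3=(407,275,.01),pad2=(404,323,.01),pad1=(402,368,.01),stop=(413,242,.018)).items(): print(k,np.round(onplane(r,u,v,z)[:2],4))
for n,(u,v) in dict(scene=(303,189),side=(308,181)).items(): print(onplane(cam(n),u,v,.018))
E
```

```text
[ 300  145   40   38 1159] [319.29508197 163.11130285] [0.44073306 0.28683703]
[386 237  51  13 461] [410.45986985 242.75921909] [0.52682217 0.21212477]
cap [0.4413 0.2901]
pinkR [0.5183 0.3612]
pinkL [0.3805 0.3819]
stamp [0.4248 0.1461]
spool [ 4.495e-01 -1.000e-04]
pad3 [0.5738 0.0913]
pad2 [0.5766 0.008 ]
pad1 [ 0.5808 -0.0779]
stop [0.5751 0.1476]
[0.56922081 0.14441105 0.018     ]
[0.56964493 0.14229329 0.018     ]
```

```bash
python3 - <<'E'
from h import *
P={}
for nm,win in dict(scene=(215,120,260,200),side=(225,115,265,185),wrist=(280,110,360,190)).items():
    r=cam(nm); im=cv2.cvtColor(r["frame"],cv2.COLOR_RGB2HSV); h,s,v=[im[...,i].astype(int) for i in range(3)]
    w=np.zeros(h.shape,bool); w[win[1]:win[3],win[0]:win[2]]=1
    red=w&((h<8)|(h>172))&(s>150)&(v>60)
    blue=w&(h>95)&(h<125)&(s>120)&(v>60)
    for c,m in (("red",red),("blue",blue)):
        ys,xs=np.nonzero(m); print(nm,c,len(xs),xs.min(),xs.max(),ys.min(),ys.max(),xs.mean(),ys.mean())
        if nm!="wrist" and c=="red":
            # top of the cap: highest rows = far rim; cap mid height ~0.147 silhouette centre
            u,vc=(xs.min()+xs.max())/2,(ys.min()+ys.max())/2
            print(" mid",onplane(r,u,vc,.147)); 
        if nm!="wrist" and c=="blue": print(" body low", onplane(r,(xs.min()+xs.max())/2,ys.max(),0))
    print({z:np.round(proj(r,(.438,.275,z)),1).tolist() for z in (0,.126,.168)})
E
```

```text
scene red 208 215 241 129 148 233.52884615384616 139.53365384615384
 mid [0.4286859  0.29624683 0.147     ]
scene blue 450 226 247 145 189 236.71333333333334 166.34666666666666
 body low [0.42534394 0.27095102 0.        ]
{0: [240.0, 187.0], 0.126: [235.4, 147.7], 0.168: [233.7, 133.4]}
side red 74 237 246 124 136 240.72972972972974 128.3918918918919
 mid [0.43654407 0.28400637 0.147     ]Traceback (most recent call last):
  File "<stdin>", line 9, in <module>
    return umr_minimum(a, axis, None, out, keepdims, initial, where)
ValueError: zero-size array to reduction operation minimum which has no identity
```

Call:
carry_out(
  targets=[0, 4, 22, -30, 0, 0, 0, 0, -45, 0, 0, 0, 0, -15, 0, 0, 0, 0, 0, 0, 0, 0, 0, 0, 0],
)

```text
t: 2.35
eef_pos: [0.4404, 0.2876, 0.1908]
tool_rot: [0.0, 0.705, 0.709, 0.0]
contact_force: [0.5, -0.8, 0.0]
gripper_width: 1.005
grasp_force: 0.0
```

```bash
python3 - <<'E'
from h import *
o=bot.get_obs();print(o["eef_pos"])
r=cam("wrist","w2"); im=cv2.cvtColor(r["frame"],cv2.COLOR_RGB2HSV)
m=(((im[...,0]<5)|(im[...,0]>175))&(im[...,1]>190)&(im[...,2]>90)).astype(np.uint8)
n,l,s,c=cv2.connectedComponentsWithStats(m)
for i in range(1,n):
    if s[i,4]>300: print(s[i],c[i], onplane(r,*c[i],.165)[:2])
E
```

```text
[0.44042229 0.28763029 0.1908356 ]
[ 288  188   53   57 1555] [309.73118971 213.77106109] [0.4382546  0.29360637]
```

View pics/w2.png

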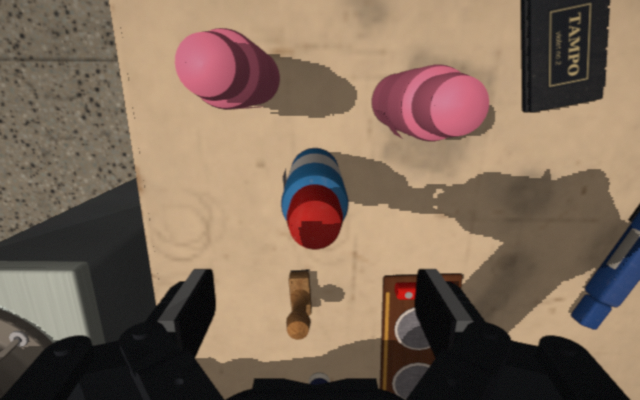

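Cap top disc centred at about (316,220), nearly under the fingers. Descending and gripping the cap.

Call:
carry_out(
  targets=[0, 1, 2, -24, 0, 0, 0, 0, -24, 0, 0, 0, 0, -16, 0, 0, 0, 0, 0, 0, 255, 0, 0, 0, 0, 255, 0, 0, 0, 0, 255, 0, 0, 0, 0, 255, 0, 0, 0, 0, 255, 0, 0, 0, 0, 255, 0, 0, 0, 0, 255, 0, 0, 0, 0, 255, 0, 0, 0, 0],
  newtons=60,
)

```text
t: 3.6
eef_pos: [0.443, 0.291, 0.129]
tool_rot: [-0.0, 0.705, 0.709, 0.003]
contact_force: [-2.1, 0.6, 15.6]
gripper_width: 0.003
grasp_force: 7.8
```

```bash
python3 - <<'E'
from h import *
a=cam("wrist")["frame"]; b=cam("scene")["frame"]
b=cv2.resize(b[80:240,170:330],(400,400),interpolation=cv2.INTER_CUBIC)
cv2.imwrite("pics/w3.png",cv2.resize(np.hstack([a,b]),(800,308))[:,:,::-1])
print(bot.get_obs())
E
```

```text
{'t': 3.7, 'q': array([-0.9472497 ,  0.3174257 ,  0.30219731,  1.98547909, -0.12522776,
        0.85081831, -0.57140007]), 'joint_vel': array([-0.00122071, -0.00015264, -0.00124009, -0.0004736 ,  0.00059361,
        0.00121862, -0.00069779]), 'joint_torque': array([ 5.21224570e-01, -3.53809440e+01,  3.31977993e+00, -1.91868836e+01,
        2.16568150e-01, -6.28862791e-01,  8.97416932e-03]), 'eef_pos': array([0.44297153, 0.29096871, 0.12897528]), 'tool_rot': array([-1.66607318e-04,  7.05126876e-01,  7.09076134e-01,  2.66423372e-03]), 'contact_force': array([-2.45312352,  0.25716754, 14.33041395]), 'torque': array([-0.08779995,  0.48838352,  0.01478525]), 'grasp_force': 7.757272782973814, 'gripper_width': 0.003278301245368657}
```

View pics/w3.png

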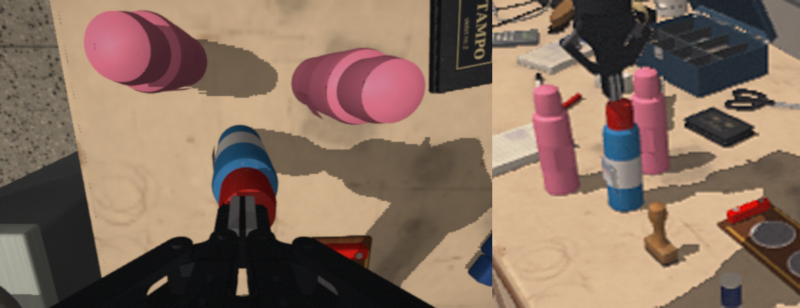

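Fingers shut on top of the cap: the visible fingertips in both views lie about 39 mm above the reported TCP. This matches the finger gap in the first wrist picture (about 0.147 m depth, where 0.184 was expected). So I treat the true tip as roughly 39 mm short of the reported TCP. I'll back off, open, and go lower in small steps, watching the force.

Call:
carry_out(
  targets=[0, 0, 0, 12, 0, 0, 0, 0, 0, 0, 0, 0, 0, 0, 0, 0, 0, 0, 0, 0, 0, 0, 0, 0, 0, 0, 0, 0, 0, 0, 0, 0, 0, -20, 0, 0, 0, 0, -14, 0, 0, 0, 0, -5, 0, 0, 0, 0, 0, 0],
)

```text
t: 4.7
eef_pos: [0.4407, 0.2887, 0.0986]
tool_rot: [0.0, 0.705, 0.709, -0.001]
contact_force: [0.7, 0.1, 0.6]
gripper_width: 1.002
grasp_force: 0.0
```

Call:
carry_out(
  targets=[0, 0, 0, -3, 0, 0, 0, 0, -3, 0, 0, 0, 0, -2, 0, 0, 0, 0, 0, 0],
)

```text
t: 5.1
eef_pos: [0.4411, 0.2891, 0.0913]
tool_rot: [-0.0, 0.705, 0.709, -0.0]
contact_force: [0.6, -0.0, -0.8]
gripper_width: 0.999
grasp_force: 0.0
```

```bash
python3 - <<'E'
from h import *
a=cam("wrist")["frame"][100:400,150:500]; b=cam("scene")["frame"]
b=cv2.resize(b[80:200,180:300],(300,300),interpolation=cv2.INTER_CUBIC)
cv2.imwrite("pics/w4.png",np.hstack([a,b])[:,:,::-1])
E
```

```text
(no output)
```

View pics/w4.png

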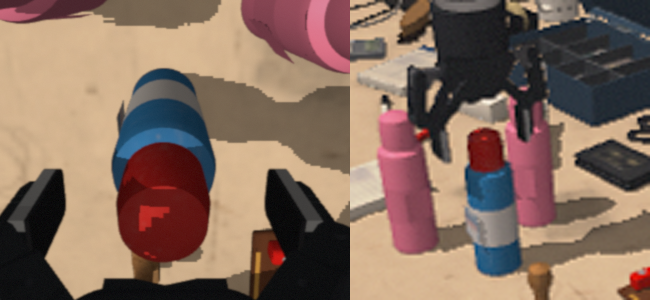

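Confirmed: the open fingertips sit beside the cap at about z 0.143, with the can centred between them. Lowering 8 mm and closing.

Call:
carry_out(
  targets=[0, 0, 0, -8, 0, 255, 0, 0, 0, 0, 255, 0, 0, 0, 0, 255, 0, 0, 0, 0, 255, 0, 0, 0, 0, 255, 0, 0, 0, 0, 255, 0, 0, 0, 0, 255, 0, 0, 0, 0],
  newtons=60,
)

```text
t: 6.0
eef_pos: [0.4427, 0.2908, 0.086]
tool_rot: [-0.0, 0.705, 0.709, 0.002]
contact_force: [-3.5, -0.9, 18.6]
gripper_width: 0.43
grasp_force: 87.2
```

Call:
carry_out(
  targets=[255, 0, 0, 10, 0, 255, 0, 0, 20, 0, 255, 0, 0, 30, 0, 255, 0, 0, 20, 0, 255, 0, 0, 0, 0],
)

```text
t: 6.5
eef_pos: [0.4427, 0.2901, 0.1659]
tool_rot: [0.0, 0.705, 0.709, 0.002]
contact_force: [-0.2, -0.1, -2.7]
gripper_width: 0.428
grasp_force: 85.8
```

```bash
python3 - <<'E'
from h import *
for nm,g in dict(scene=[(314,201),(336,217),(357,235),(383,255)],side=[(317,195),(332,214),(348,235),(368,258)]).items():
    r=cam(nm,nm+"1"); im=cv2.cvtColor(r["frame"],cv2.COLOR_RGB2HSV)
    m=((im[...,1]<75)&(im[...,2]>70)).astype(np.uint8)
    n,l,s,c=cv2.connectedComponentsWithStats(m)
    for u,v in g:
        i=l[v,u]
        if i==0: print("none",im[v,u]);continue
        cn=max(cv2.findContours((l==i).astype(np.uint8),0,1)[0],key=cv2.contourArea)
        e=cv2.fitEllipse(cn); print(nm,s[i],np.round(e[0],1),np.round(onplane(r,*e[0],.01)[:2],4))
E
```

```text
scene [304 194  24  15 183] [315.4 201.3] [0.5712 0.0861]
none [173  15  70]
scene [345 226  27  18 373] [357.6 234.4] [ 0.5783 -0.0833]
scene [369 244  29  21 446] [382.7 254.1] [ 0.5817 -0.1682]
none [14 44 64]
none [14 43 65]
side [336 225  27  20 417] [348.8 234.1] [ 0.5777 -0.0833]
side [354 247  28  22 494] [367.6 257.3] [ 0.5811 -0.1682]
```

View pics/scene1.png

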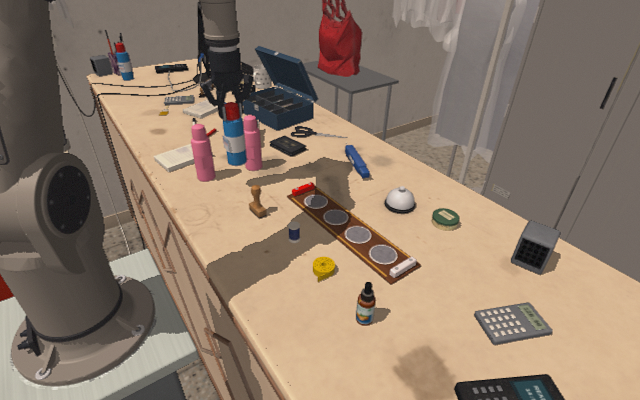

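The can is lifted cleanly; its foot is at about (236,165). Measuring its offset from the tool by its foot edge.

```bash
python3 - <<'E'
from h import *
o=bot.get_obs(); print(o["eef_pos"])
t=np.linspace(0,6.28,90)
for nm,w in dict(scene=(215,100,246,175),side=(230,90,262,170)).items():
    r=cam(nm); im=cv2.cvtColor(r["frame"],cv2.COLOR_RGB2HSV)
    m=np.zeros((400,640),bool); m[w[1]:w[3],w[0]:w[2]]=1
    m&=(im[...,0]>95)&(im[...,0]<125)&(im[...,1]>100)
    ys,xs=np.nonzero(m); print(nm,len(xs),"bottom",ys.max(), xs[ys>=ys.max()-1].mean(),"ext",xs.min(),xs.max())
    for dy in (-.01,0,.01):
        c=o["eef_pos"]+[0,dy,0]
        P=np.array([proj(r,(c[0]+.0265*np.cos(a),c[1]+.0265*np.sin(a),.080)) for a in t])
        Q=np.array([proj(r,(c[0]+.0265*np.cos(a),c[1]+.0265*np.sin(a),.126+.08)) for a in t])
        print(dy,"bottom",P[:,1].max(),P[P[:,1].argmax(),0],"ext",P[:,0].min(),P[:,0].max(),Q[:,0].min(),Q[:,0].max())
E
```

```text
[0.44077528 0.28888567 0.16289624]
scene 514 bottom 166 235.35714285714286 ext 223 245
-0.01 bottom 166.66005134316762 236.32511723076226 ext 227.68793782998654 247.1436643166104 222.01489187934303 242.9164647980645
0 bottom 165.11031471792512 234.76071635768284 ext 226.2026921641953 245.5489306569732 220.46106072071882 241.23626192596674
0.01 bottom 163.58026235907792 233.21618601165508 ext 224.73601409918234 243.97397450630774 218.92804248460578 239.57837265867784
side 23 bottom 125 235.0 ext 233 242
-0.01 bottom 155.82497257046455 245.29900697460164 ext 237.531756870969 256.04838494098357 230.40999516168233 250.3881712636637
0 bottom 153.9744092240518 244.20391060676943 ext 236.49824965409903 254.91087471655896 229.34105633719463 249.19820843645164
0.01 bottom 152.1455450110779 243.12165500024372 ext 235.47667979974318 253.7864624287794 228.28541390993092 248.0234955220359
```

Call:
carry_out(
  targets=[255, 6, -10, 0, 0, 255, 13, -20, 0, 0, 255, 14, -21, 0, 0, 255, 14, -21, 0, 0, 255, 14, -21, 0, 0, 255, 14, -21, 0, 0, 255, 14, -21, 0, 0, 255, 14, -21, 0, 0, 255, 14, -21, 0, 0, 255, 9, -14, 0, 0, 255, 4, -8, 0, 0, 255, 0, 0, -20, 0, 255, 0, 0, -20, 0, 255, 0, 0, -10, 0, 255, 0, 0, -4, 0, 255, 0, 0, 0, 0, 255, 0, 0, 0, 0],
)

```text
t: 8.4
eef_pos: [0.5717, 0.0902, 0.11]
tool_rot: [0.0, 0.705, 0.709, 0.0]
contact_force: [-0.0, 0.4, -2.8]
gripper_width: 0.43
grasp_force: 85.7
```

```bash
python3 - <<'E'
from h import *
print(bot.get_obs()["eef_pos"],bot.get_obs()["contact_force"])
t=np.linspace(0,6.28,90)
o=bot.get_obs()
for nm,w in dict(scene=(285,120,345,220),side=(290,110,345,215)).items():
    r=cam(nm); im=cv2.cvtColor(r["frame"],cv2.COLOR_RGB2HSV)
    m=np.zeros((400,640),bool); m[w[1]:w[3],w[0]:w[2]]=1
    m&=(im[...,0]>95)&(im[...,0]<125)&(im[...,1]>(100 if nm=="scene" else 70))
    ys,xs=np.nonzero(m)
    if len(xs)==0: continue
    print(nm,len(xs),"bottom",ys.max(), xs[ys>=ys.max()-1].mean(),"ext",xs.min(),xs.max())
    for dy in (-.01,-.005,0):
        c=o["eef_pos"]+[0,dy,0]; z=o["eef_pos"][2]-.086
        P=np.array([proj(r,(c[0]+.0265*np.cos(a),c[1]+.0265*np.sin(a),z)) for a in t])
        Q=np.array([proj(r,(c[0]+.0265*np.cos(a),c[1]+.0265*np.sin(a),.126+z)) for a in t])
        print(dy,"bottom",P[:,1].max(),P[P[:,1].argmax(),0],"ext",P[:,0].min(),P[:,0].max(),Q[:,0].min(),Q[:,0].max())
    cv2.imwrite(f"pics/{nm}2.png",r["frame"][:,:,::-1])
a,b=[cv2.resize(cv2.imread(f"pics/{n}2.png")[100:250,260:410],(400,400),interpolation=cv2.INTER_CUBIC) for n in("scene","side")]
cv2.imwrite("pics/p2.png",np.hstack([a,b]))
E
```

```text
[0.57171709 0.09023951 0.10999034] [-0.02981409  0.43990745 -2.75115364]
scene 527 bottom 202 315.8 ext 287 325
-0.01 bottom 203.76590779984804 317.4113100497712 ext 306.90539865605655 326.8301517796772 306.9716454822439 328.3942482840364
-0.005 bottom 202.83372496816165 316.32483514516645 ext 305.87592899725985 325.73511047998545 305.86486592283654 327.21168654858843
0 bottom 201.90773776670522 315.2455813527022 ext 304.85315903181674 324.64719901991407 304.76582657913207 326.0373992635666
side 124 bottom 196 313.9 ext 308 321
-0.01 bottom 198.48206034772022 317.76868177796337 ext 308.3931899098207 327.73562479466864 306.7068038663122 327.63516718467343
-0.005 bottom 197.37303741995947 316.9654651757108 ext 307.6333289996669 326.91526416379537 305.8904104262999 326.74796417764577
0 bottom 196.27089411220393 316.16723118009963 ext 306.87809562478293 326.0999081606876 305.079393816931 325.86661530187286
```

View pics/p2.png

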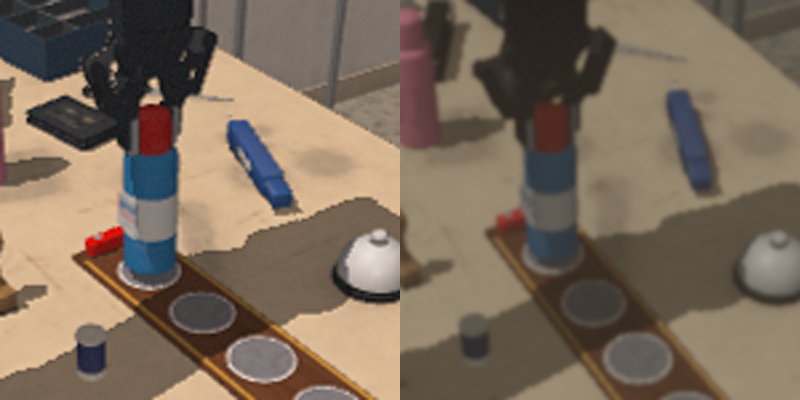

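The can hangs centred over pad3. Set it down, release, rise and go over the stamp.

Call:
carry_out(
  targets=[255, 0, 0, -6, 0, 255, 0, 0, -5, 0, 255, 0, 0, -2, 0, 255, 0, 0, 0, 0, 255, 0, 0, 0, 0, 120, 0, 0, 0, 0, 90, 0, 0, 0, 0, 0, 0, 0, 0, 0, 0, 0, 0, 0, 0, 0, 0, 0, 0, 0, 0, 0, 0, 0, 0, 0, 0, 0, 0, 0],
)

```text
t: 9.7
eef_pos: [0.5711, 0.0901, 0.0963]
tool_rot: [-0.0, 0.705, 0.709, -0.0]
contact_force: [-0.8, -0.2, 0.3]
gripper_width: 0.998
grasp_force: 0.0
```

Call:
carry_out(
  targets=[0, 0, 0, 20, 0, 0, 0, 0, 40, 0, 0, 0, 0, 40, 0, 0, -30, 11, 0, 0, 0, -40, 14, 0, 0, 0, -40, 14, 0, 0, 0, -36, 13, 0, 0, 0, 0, 0, -40, 0, 0, 0, 0, 0, 0, 0, 0, 0, 0, 0],
)

```text
t: 10.7
eef_pos: [0.4252, 0.1416, 0.1565]
tool_rot: [0.0, 0.705, 0.709, -0.001]
contact_force: [1.0, 0.2, -0.1]
gripper_width: 1.002
grasp_force: 0.0
```

```bash
python3 - <<'E'
from h import *
print(bot.get_obs()["eef_pos"])
r=cam("wrist"); b=cam("scene"); cv2.imwrite("pics/s1.png",cv2.resize(np.hstack([r["frame"][50:400,170:520],cv2.resize(b["frame"][110:260,250:400],(350,350))]),(700,350))[:,:,::-1])
for u,v in((315,204),(315,250),(315,300)): print(u,v,onplane(r,u,v,.085)[:2])
E
```

```text
[0.42524886 0.14157932 0.15654502]
315 204 [0.42647002 0.13931136]
315 250 [0.42668301 0.10051052]
315 300 [0.42693737 0.05417086]
```

View pics/s1.png

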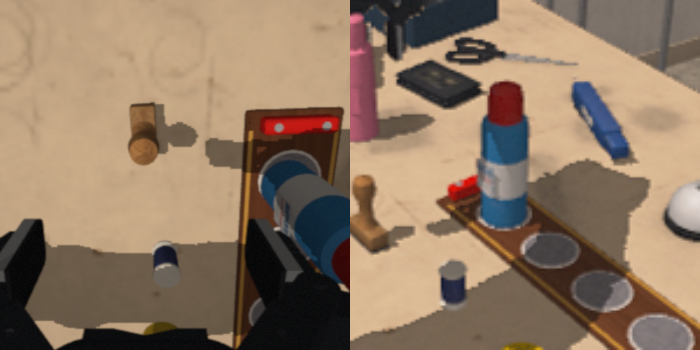

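Wrist view: stamp handle top at (313,201) is right under the tool; spray stands on pad3. Descend to the stamp.

Call:
carry_out(
  targets=[0, 1, 0, -40, 0, 0, 0, 0, -40, 0, 0, 0, 0, -40, 0, 0, 0, 0, -20, 0, 0, 0, 0, -10, 0, 0, 0, 0, 0, 0, 255, 0, 0, 0, 0, 255, 0, 0, 0, 0, 255, 0, 0, 0, 0, 255, 0, 0, 0, 0, 255, 0, 0, 0, 0, 255, 0, 0, 0, 0, 255, 0, 0, 0, 0, 255, 0, 0, 0, 0],
  newtons=40,
)

```text
t: 12.2
eef_pos: [0.4267, 0.1425, 0.0071]
tool_rot: [0.0, 0.705, 0.709, 0.001]
contact_force: [-2.0, 0.4, 7.3]
gripper_width: 0.263
grasp_force: 38.7
```

```bash
python3 - <<'E'
from h import *
print(bot.get_obs()["eef_pos"])
t=np.linspace(0,6.28,90)
for nm,w in dict(scene=(290,110,350,220),side=(295,100,350,215)).items():
    r=cam(nm); im=cv2.cvtColor(r["frame"],cv2.COLOR_RGB2HSV)
    m=np.zeros((400,640),bool); m[w[1]:w[3],w[0]:w[2]]=1
    m&=(im[...,0]>95)&(im[...,0]<125)&(im[...,1]>(100 if nm=="scene" else 70))
    ys,xs=np.nonzero(m); print(nm,len(xs),"bottom",ys.max(), [(xs[ys==k].min(),xs[ys==k].max()) for k in (ys.max()-8,ys.max()-6)])
    for dx,dy in ((0,0),(0,.005),(.005,0)):
        P=np.array([proj(r,(.5712+dx+.0265*np.cos(a),.0863+dy+.0265*np.sin(a),.01)) for a in t])
        print(dx,dy,"bottom",P[:,1].max(),"ext",P[:,0].min(),P[:,0].max())
E
```

```text
[0.42672266 0.14250881 0.00710848]
scene 576 bottom 207 [(np.int64(306), np.int64(324)), (np.int64(306), np.int64(325))]
0 0 bottom 207.02614656426684 ext 305.50028302889336 325.1978552282249
0 0.005 bottom 206.09399986979062 ext 304.4870085590936 324.12049344035626
0.005 0 bottom 206.41416704317274 ext 307.0535510807843 326.7075123675563Traceback (most recent call last):
  File "<stdin>", line 8, in <module>
    return umr_minimum(a, axis, None, out, keepdims, initial, where)
ValueError: zero-size array to reduction operation minimum which has no identity
```

Call:
carry_out(
  targets=[255, 0, 0, 20, 0, 255, 0, 0, 40, 0, 255, 0, 0, 40, 0, 255, 0, -30, 0, 0, 255, 0, -40, 0, 0, 255, 0, -40, 0, 0, 255, 5, -40, 0, 0, 255, 30, -24, 0, 0, 255, 38, -16, 0, 0, 255, 38, -16, 0, 0, 255, 30, -12, 0, 0, 255, 10, -7, 0, 0, 255, 0, 0, -30, 0, 255, 0, 0, -30, 0, 255, 0, 0, -10, 0, 255, 0, 0, 0, 0, 255, 0, 0, 0, 0],
)

```text
t: 14.0
eef_pos: [0.5775, -0.0829, 0.0373]
tool_rot: [0.0, 0.705, 0.709, 0.0]
contact_force: [0.8, -0.4, -0.7]
gripper_width: 0.261
grasp_force: 39.4
```

```bash
python3 - <<'E'
from h import *
o=bot.get_obs();print(o["eef_pos"],o["contact_force"],o["gripper_width"])
a,b=[cv2.resize(cam(n)["frame"][150:300,280:430],(400,400),interpolation=cv2.INTER_CUBIC) for n in("scene","side")]
cv2.imwrite("pics/p3.png",np.hstack([a,b])[:,:,::-1])
r=cam("scene"); print(proj(r,(.578,-.0833,o["eef_pos"][2]-.007)))
E
```

```text
[ 0.57751212 -0.08292533  0.03729683] [ 0.76045357 -0.4444133  -0.72554016] 0.26081373701656085
(np.float64(358.1435322455741), np.float64(227.82293002013222))
```

View pics/p3.png

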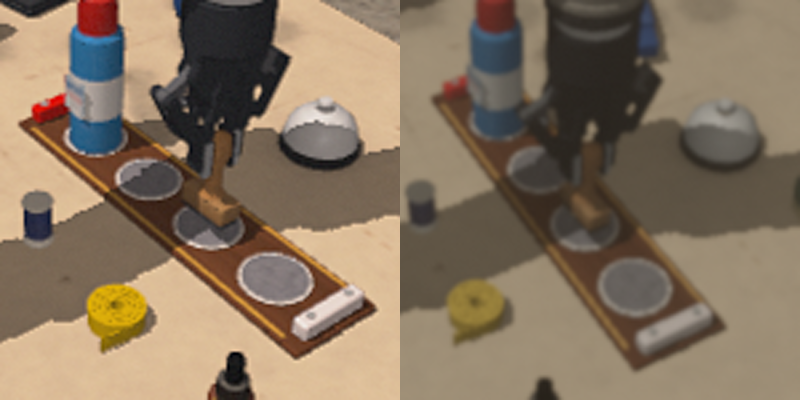

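Stamp foot is centred over pad1. Lower, release, rise, and go over the spool.

Call:
carry_out(
  targets=[255, 0, 0, -10, 0, 255, 0, 0, -7, 0, 255, 0, 0, -2, 0, 255, 0, 0, 0, 0, 255, 0, 0, 0, 0, 60, 0, 0, 0, 0, 0, 0, 0, 0, 0, 0, 0, 0, 0, 0, 0, 0, 0, 0, 0, 0, 0, 0, 0, 0, 0, 0, 0, 20, 0, 0, 0, 0, 40, 0, 0, 0, 0, 40, 0, 0, -30, 20, 0, 0, 0, -40, 25, 0, 0, 0, -40, 25, 0, 0, 0, -18, 12, 0, 0, 0, 0, 0, -20, 0, 0, 0, 0, 0, 0],
)

```text
t: 16.05
eef_pos: [0.4474, -0.0004, 0.0962]
tool_rot: [-0.001, 0.705, 0.709, -0.001]
contact_force: [-0.6, -0.6, -0.1]
gripper_width: 0.997
grasp_force: 0.0
```

```bash
python3 - <<'E'
from h import *
o=bot.get_obs();print(o["eef_pos"])
r=cam("wrist"); b=cam("scene"); cv2.imwrite("pics/s2.png",np.hstack([r["frame"][50:400,170:520],cv2.resize(b["frame"][150:300,280:430],(350,350))])[:,:,::-1])
print(proj(r,(.45,-.001,.044)))
im=cv2.cvtColor(r["frame"],cv2.COLOR_RGB2HSV)
m=((im[...,0]>105)&(im[...,0]<135)&(im[...,1]>90)).astype(np.uint8)
n,l,s,c=cv2.connectedComponentsWithStats(m)
for i in range(1,n):
    if s[i,4]>80: print(s[i],c[i],onplane(r,*c[i],.022))
E
```

```text
[ 4.47404223e-01 -3.87521272e-04  9.62317884e-02]
(np.float64(317.06859473556165), np.float64(210.19480287688538))
[302 185  27  10 133] [315.57894737 189.06015038] [0.44887007 0.00857305 0.022     ]
```

View pics/s2.png

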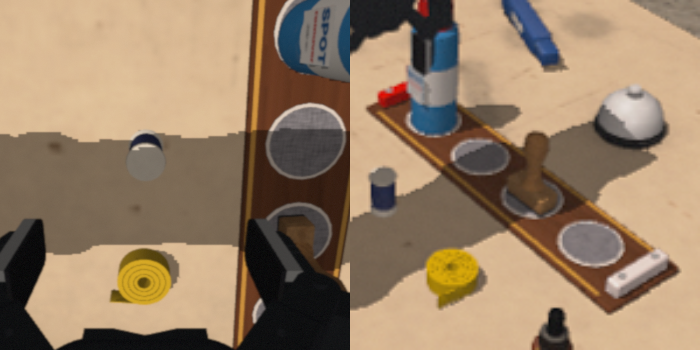

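Stamp stands on pad1; spool top at (315,211) means (0.449,-0.001). Descend and grip.

Call:
carry_out(
  targets=[0, 2, -1, -40, 0, 0, 0, 0, -40, 0, 0, 0, 0, -30, 0, 0, 0, 0, -14, 0, 0, 0, 0, -5, 0, 0, 0, 0, 0, 0, 255, 0, 0, 0, 0, 255, 0, 0, 0, 0, 255, 0, 0, 0, 0, 255, 0, 0, 0, 0, 255, 0, 0, 0, 0, 255, 0, 0, 0, 0, 255, 0, 0, 0, 0, 255, 0, 0, 0, 0],
  newtons=30,
)

```text
t: 17.55
eef_pos: [0.4512, -0.0018, -0.0313]
tool_rot: [-0.0, 0.705, 0.709, 0.0]
contact_force: [-0.6, -0.2, 6.2]
gripper_width: 0.292
grasp_force: 28.7
```

Call:
carry_out(
  targets=[255, 0, 0, 30, 0, 255, 0, 0, 40, 0, 255, 0, -30, 0, 0, 255, 0, -40, 0, 0, 255, 0, -40, 0, 0, 255, 10, -40, 0, 0, 255, 40, -16, 0, 0, 255, 40, 0, 0, 0, 255, 30, 0, 0, 0, 255, 10, 0, 0, 0, 255, 0, 0, -25, 0, 255, 0, 0, -15, 0, 255, 0, 0, 0, 0, 255, 0, 0, 0, 0],
)

```text
t: 18.95
eef_pos: [0.5801, -0.168, -0.0018]
tool_rot: [-0.001, 0.705, 0.709, -0.0]
contact_force: [0.7, -0.1, 0.1]
gripper_width: 0.289
grasp_force: 29.3
```

```bash
python3 - <<'E'
from h import *
o=bot.get_obs();print(o["eef_pos"],o["gripper_width"])
a,b=[cv2.resize(cam(n)["frame"][190:310,320:440],(400,400),interpolation=cv2.INTER_CUBIC) for n in("scene","side")]
cv2.imwrite("pics/p4.png",np.hstack([a,b])[:,:,::-1])
r=cam("scene"); u,v=proj(r,(.5814,-.1682,o["eef_pos"][2]+.0313)); print((u-320)*3.333,(v-190)*3.333)
E
```

```text
[ 0.58013074 -0.16802911 -0.00181313] 0.28948210282991255
211.9811204904818 192.3350401336989
```

View pics/p4.png

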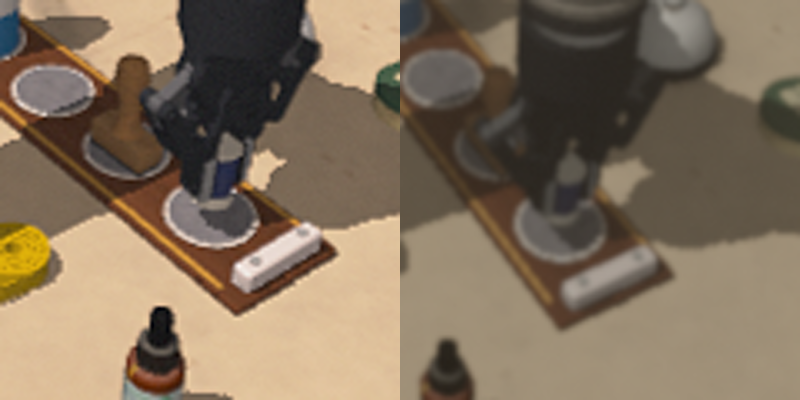

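Call:
carry_out(
  targets=[255, 0, 0, -10, 0, 255, 0, 0, -6, 0, 255, 0, 0, -2, 0, 255, 0, 0, 0, 0, 255, 0, 0, 0, 0, 60, 0, 0, 0, 0, 0, 0, 0, 0, 0, 0, 0, 0, 0, 0, 0, 0, 0, 0, 0, 0, 0, 0, 0, 0, 0, 0, 0, 40, 0, 0, 0, 0, 40, 0, 0, 0, 0, 40, 0, 0, -40, -29, 10, 0, 0, -40, -29, 0, 0, 0, -40, -29, 0, 0, 0, -28, -20, 0, 0, 0, 0, 0, 0, 0, 0, 0, 0, 0, 0],
)

```text
t: 21.0
eef_pos: [0.4333, -0.275, 0.1105]
tool_rot: [0.0, 0.706, 0.708, 0.0]
contact_force: [0.6, 0.3, 0.0]
gripper_width: 0.999
grasp_force: 0.0
```

```bash
python3 - <<'E'
from h import *
o=bot.get_obs();print(o["eef_pos"])
r=cam("wrist"); b=cam("scene"); cv2.imwrite("pics/s3.png",np.hstack([r["frame"][50:400,140:540],cv2.resize(b["frame"][170:320,290:440],(350,350))])[:,:,::-1])
print(proj(r,(.432,-.28,.102)))
for u,v in((315,160),(315,204),(315,250)): print(u,v,onplane(r,u,v,.102)[:2])
E
```

```text
[ 0.43327948 -0.2749806   0.11049274]
(np.float64(310.82835123101046), np.float64(240.81875721688772))
315 160 [ 0.43427483 -0.23127605]
315 204 [ 0.43438905 -0.25688793]
315 250 [ 0.43451893 -0.28601026]
```

View pics/s3.png

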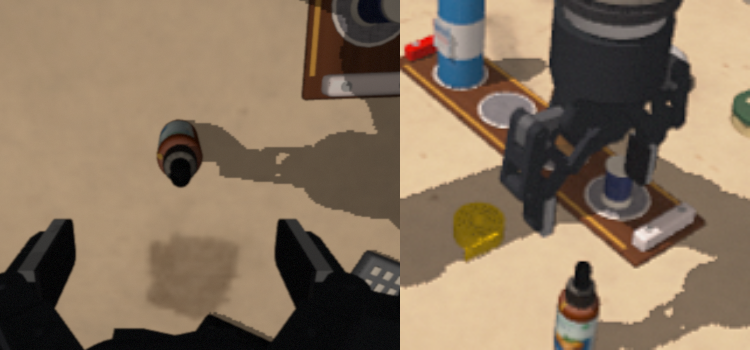

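Dropper tip at (320,226), giving (0.437,-0.271); spool stands centred on pad0.

Call:
carry_out(
  targets=[0, 4, 4, -30, 0, 0, 0, 0, -40, 0, 0, 0, 0, -30, 0, 0, 0, 0, -8, 0, 0, 0, 0, -4, 0, 0, 0, 0, 0, 0],
)

```text
t: 21.7
eef_pos: [0.4385, -0.2707, -0.0013]
tool_rot: [0.0, 0.705, 0.709, 0.0]
contact_force: [-0.3, 0.6, -0.6]
gripper_width: 1.003
grasp_force: 0.0
```

Call:
carry_out(
  targets=[255, 0, 0, 0, 0, 255, 0, 0, 0, 0, 255, 0, 0, 0, 0, 255, 0, 0, 0, 0, 255, 0, 0, 0, 0, 255, 0, 0, 0, 0, 255, 0, 0, 0, 0, 255, 0, 0, 0, 0],
  newtons=40,
)

```text
t: 22.5
eef_pos: [0.4378, -0.271, -0.001]
tool_rot: [0.0, 0.705, 0.709, 0.0]
contact_force: [-1.4, 1.4, 5.9]
gripper_width: 0.365
grasp_force: 39.1
```

Call:
carry_out(
  targets=[255, 0, 0, 20, 0, 255, 0, 0, 40, 0, 255, 0, 0, 20, 0, 255, 0, 30, 0, 0, 255, 0, 40, 0, 0, 255, 0, 40, 0, 0, 255, 0, 40, 0, 0, 255, 0, 40, 0, 0, 255, 0, 40, 0, 0, 255, 0, 30, 0, 0, 255, 20, 13, 0, 0, 255, 40, 0, 0, 0, 255, 40, 0, 0, 0, 255, 27, 0, 0, 0, 255, 10, 0, 0, 0, 255, 0, 0, -30, 0, 255, 0, 0, -20, 0, 255, 0, 0, 0, 0, 255, 0, 0, 0, 0],
)

```text
t: 24.4
eef_pos: [0.5737, 0.0021, 0.0284]
tool_rot: [-0.0, 0.705, 0.709, -0.0]
contact_force: [-0.3, 0.1, -0.8]
gripper_width: 0.366
grasp_force: 40.0
```

```bash
python3 - <<'E'
from h import *
o=bot.get_obs();print(o["eef_pos"],o["gripper_width"])
a,b=[cv2.resize(cam(n)["frame"][150:270,270:390],(400,400),interpolation=cv2.INTER_CUBIC) for n in("scene","side")]
cv2.imwrite("pics/p5.png",np.hstack([a,b])[:,:,::-1])
for n in("scene","side"):
  r=cam(n); u,v=proj(r,(.5747,.0015,o["eef_pos"][2]+.001)); print((u-270)*3.333,(v-150)*3.333)
E
```

```text
[0.57369449 0.00205362 0.02843346] 0.36592559842011796
218.63984233151885 202.42661417017595
207.3112990012818 192.88000890382534
```

View pics/p5.png

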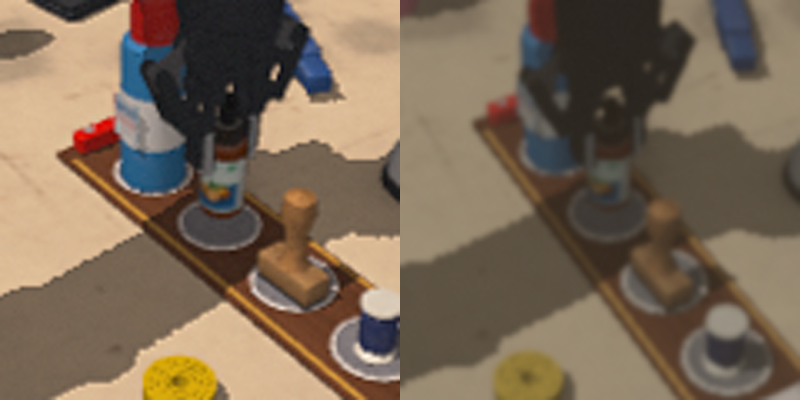

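Dropper foot matches the centre of pad2 in both views. Lower, release, and rise.

Call:
carry_out(
  targets=[255, 0, 0, -10, 0, 255, 0, 0, -6, 0, 255, 1, 0, -2, 0, 255, 0, 0, 0, 0, 255, 0, 0, 0, 0, 60, 0, 0, 0, 0, 0, 0, 0, 0, 0, 0, 0, 0, 0, 0, 0, 0, 0, 0, 0, 0, 0, 0, 0, 0, 0, 0, 0, 30, 0, 0, 0, 0, 40, 0, 0, 0, 0, 45, 0, 0, 0, 0, 45, 0, 0, -40, 0, 30, 0, 0, -40, 40, 30, 0, 0, -20, 40, 0, 0, 0, 0, 0, 0, 0],
)

```text
t: 26.4
eef_pos: [0.482, 0.0793, 0.2244]
tool_rot: [-0.001, 0.702, 0.712, 0.001]
contact_force: [-0.3, 0.1, 0.1]
gripper_width: 0.998
grasp_force: 0.0
```

```bash
python3 - <<'E'
from h import *
o=bot.get_obs();print(o["eef_pos"])
r=cam("scene"); f=r["frame"]
cv2.imwrite("pics/f.png",cv2.resize(f[120:290,270:440],(600,600),interpolation=cv2.INTER_CUBIC)[:,:,::-1])
k=600/170
t=np.linspace(0,6.28,90)
for n,c,rad in (("spool",(.5814,-.1682),.014),("dropper",(.5747,.0015),.0165)):
    P=np.array([proj(r,(c[0]+rad*np.cos(a),c[1]+rad*np.sin(a),.01)) for a in t]); P=(P-[270,120])*k
    print(n,"bottom row",P[:,1].max(),"x",P[:,0].min(),P[:,0].max())
E
```

```text
[0.48200205 0.07925116 0.22435552]
spool bottom row 488.7701190846953 x 375.43850378813437 419.5546804558334
dropper bottom row 355.99377876855687 x 207.4916312444553 253.23273251842056
```

View pics/f.png

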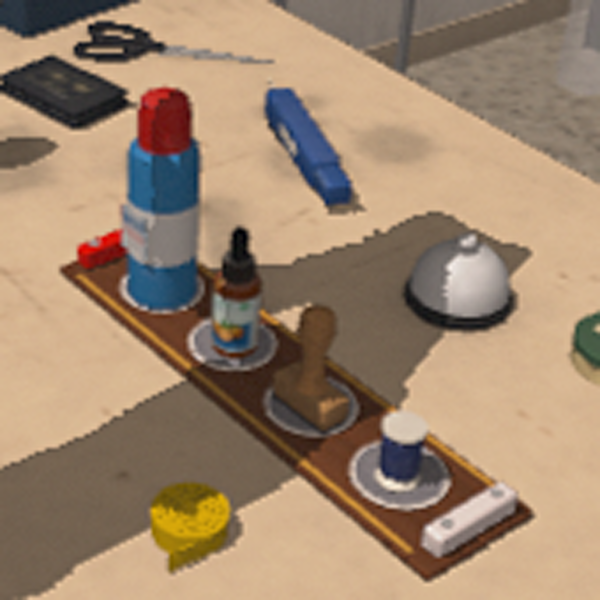

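All four stand upright and centred: spool base about (400,485), stamp (312,405), dropper (235,350), spray (162,295). The tape is untouched and the gripper is clear.

```bash
python3 -c "
from station import bot
print(bot.hand_in())"
```

```text
the job is handed in; nothing more can be done
None
```

The job is handed in: spray can, dropper bottle, stamp and spool stand upright on the pads in height order from the red stop, about centred in the last picture, and the tape measure was left alone.

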